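# Fit the kneading blade on the food processor's spindle and hold it home

### The arm

A 7-joint arm with a two-finger parallel gripper is mounted at the origin on a cart in front of the work surface, level with it; the furniture and walls round the work are solid. World frame = base frame: x ahead of the robot, y to its left, z up, the work surface at z = 0. Lengths are in m, angles in degrees, forces in N, time in s.
With the tool pointing down it reaches from about 0.35 to 0.775 m from the base axis. Payload 3.1 kg.
Tool frame: the origin (TCP) lies on the centre line of the jaws, within the pads' length; the fingertips stand 17 mm ahead of it and the grasp point (between the pads) lies 2 mm behind it (robot.tip_reach is the distance from the TCP to the fingertips, in m); z points along the fingers, y is the direction in which the jaws open and shut (so a half turn about z gives the same grasp; the last joint's range is limited). The gripper opens to 85 mm and grips with 20 to 120 N. Pads are 22 mm wide; open, the fingers measure 114 mm over their backs; the gripper's body (76 mm by 85 mm) begins 54 mm behind the grasp point. The pads swing forward as they close: fully open they stand 13 mm farther back than shut.
Start: joints at [61.553, 17.813, 0.802, 86.603, -0.252, 75.585, -1.558], TCP at [0.242, -0.494, 0.248] pointing down, gripper open.
Joint ranges: [-154.91, 154.91], [-16.99, 109.72], [-72.82, 74.43], [7.12, 147.25], [-82.49, 262.49], [11.32, 116.49], [-174.64, 174.64]. Speed limits (degrees/s): [159.86, 159.86, 180, 180, 180, 180, 180].

### API

Orientations are given as [roll, pitch, yaw] about the fixed x, y, z axes, in that order (R = Rz(yaw) Ry(pitch) Rx(roll)).
In Python, from station import robot, fingers, vision, workorder, recognise gives the robot as it stands. Calls block until the motion is done:
- robot.move_to(position, orientation): joint-space move of the TCP to a pose.
- robot.line_to(position, orientation=None, velocity=0.15, f_stop=None): straight line of the TCP; orientation=None keeps the orientation; velocity is the mean speed in m/s. With f_stop (N) it stops when the force on the tool has changed by that much, and returns True; else False.
- robot.move_j(angles): joint-space move.
- fingers.gripper_to(opening, force=None): opening from 0.0 (shut) to 1.0 (fully open); force is the grip in N (None keeps the last); returns when the fingers have stopped.
- robot.pause(seconds).
- robot.inverse_kinematics(position, orientation): joint angles nearest the present ones, or None.
- vision.grab_frame(name): name is "side" or "top"; returns the picture (400x640x3 uint8, red, green, blue); there is no depth.
- vision.calibration(name): a dict with "mtx" (3x3 intrinsics, pixels), "extrinsics" (4x4, takes a point from world to camera coordinates). Camera axes: x right, y up, looking along -z (the intrinsics and any distortion apply to the point x, -y, -z); pixel columns grow to the right and rows downward; lengths in m; the calibration is good to about 2 mm. A picture is of the moment at which its call begins. calibration takes no time and is no camera call.
A pose or a line that the arm cannot do raises robot.PlanningError and nothing moves.
- workorder.close_job(): hands the job in, once; it reports no verdict.
Trained networks look in the newest picture that a camera, given by its name, has taken for a name from the list of things; names that differ only in an ending like _2 or _b are one class to them, and where a whole thing is asked for, a point or a joint stands for the part that bears it (a point fixed in the world has none). Each returns a list of dicts, best first, with "p" (0 to 1); they miss things now and then, are a little off and sometimes report something else, mostly with a low value. They report only what shows in the picture. A call takes as long as a camera call.
- recognise(label, camera): "rect" ([centre column, centre row, width, height] in pixels, round what is visible of it).
Readings, each from a call of its own:
- robot.current_time_s(): time.
- robot.current_joint_positions(): joint angles.
- robot.current_dq(): joint speeds.
- robot.current_joint_torque(): joint torques, N m.
- robot.current_tool_pos(): TCP position.
- robot.current_eef_rot(): TCP orientation.
- robot.current_contact_force(): force on the tool from outside, world axes, zero at the start.
- robot.current_torque(): the same for the moment, N m.
- robot.current_finger_gap(): opening from 0.0 (shut) to 1.0 (fully open).
Only numpy, scipy, OpenCV 4.12 (cv2) and the standard library are available. Lean on these libraries where they do the work, as an engineer would, in place of code of your own. Each camera call takes 0.05 s, during which the arm holds its last target.

### The job

Fit the blue kneading blade in the food processor: pick it up by its grip, turn it until its splined bore meshes with the cross-shaped drive spindle in the clear bowl, and push it down the spindle, fully home against the orange spring collar. The collar pushes the blade up again if you let go, so finish while still gripping the blade and pressing it all the way down. Leave the timer, the steel bowl, the scoop and the honey jar where they stand.

Things in the scene. Friction and masses are not known exactly. Their poses are not given: they have to be found in the camera images.
- blade_grip (a point): Centre of the grip fin on top of the loose blue plastic kneading blade, 74 mm above the blade's foot. The upright fin is 36 mm long (blade's x), 18 mm thick (blade's y) and reaches from 50 to 94 mm above the foot; grip it from above across its 18 mm. Axes: z up along the hub, x along fin and arms. The blade starts upright on the worktop.
- blade_foot (a point): Centre of the blade's underside, axes as blade_grip. Here opens the hub's bore, 44 mm deep: a round hole of 33 mm with four corner keys that leave two crossing slots 11 mm wide, along the blade's x and y, so that the blade fits the spindle in any of four positions 90 degrees apart.
- spindle_top (a point): Top of the grey drive spindle in the middle of the processor's bowl, 110 mm above the worktop; z up. It is a cross of two ribs 29 mm long and 7 mm thick, along this point's x and y; the top 10 mm taper to 22 by 2 mm. It does not turn. Blade fully home: its foot 38 mm below this point, the centre of its grip fin 36 mm above it.
- spring_collar (a joint): Orange round collar (50 mm in diameter) round the foot of the spindle: metres it has been pressed down. 0 = up (its top 26 mm below the spindle's top), 0.012 = fully down on its stop. Its spring pushes up with 6 N when up and 10 N when fully down, much more than the blade's weight.
- kneading_blade: The blade as a whole (origin and axes as blade_foot), 94 mm high, 0.11 to 0.2 kg: a round hub of 48 mm diameter, 53 mm high, the grip fin on top of it, and at the foot two stubby arms that reach 65 mm from the axis along +x and -x and are 25 mm high.
- timer: Red and white round wind-up kitchen timer, 62 mm in diameter, 45 mm high, origin at the centre of its underside. Leave it alone.
- bowl_steel: Steel mixing bowl, 170 mm in diameter, 72 mm high, origin under its centre. Leave it alone.
- scoop_blue: Blue flour scoop, 216 mm long, 68 mm high, lying on the worktop, origin under its centre. Leave it alone.
- jar_honey: Glass honey jar with a green lid, 64 mm wide, 84 mm high, origin under its centre. Leave it alone.
- processor: Food processor, fixed to the worktop, origin under its centre: a round white motor base (186 mm in diameter, 62 mm high, grey knob on its -x side) with an open clear bowl locked on (inner diameter about 160 mm, outer 173 mm, rim 114 mm above the worktop). The spindle stands in the middle of the bowl.
- carton_corner (a point): Nearest top corner of the stack of cardboard cartons on a clear tub that stands on the worktop behind the work, between the blade and the processor. The stack is 260 mm high and spreads away from the robot and to both sides from this upright corner; carry the blade past in front of it, on the robot's side, with room for the gripper. It never moves.

How it is judged:
By the outcome, as a careful person would: the job done as asked, in the order asked, and still so for the second after the job is handed in, while the arm keeps its last pose, push and grip.
It also fails if it takes over 40 s, if anything falls off the work surface, if the arm or the gripper's body presses on something with over 40 N, if the wrist force passes 120 N, or if a joint passes its speed limit or range.

## Working session

There is one attempt and no reset: what is moved stays moved. The work goes in short steps, each a Python script; the robot and the scene stay as the last script left them, time stands still between calls to the robot, and variables do not carry over. Pictures are saved under pics/ and viewed, and the job is handed in when it is done.

```bash
mkdir -p pics; ls; python3 - <<'E'
from station import robot, fingers, vision, workorder, recognise
import cv2
for n in("side","top"):
    f=vision.grab_frame(n); cv2.imwrite(f"pics/{n}0.png",f[...,::-1])
    c=vision.calibration(n); print(n,c)
    for l in ["blade_grip","kneading_blade","spindle_top","spring_collar","processor","carton_corner","timer","bowl_steel","scoop_blue","jar_honey"]:
        print(l,[(round(d['p'],2),[round(float(x),1) for x in d['rect']]) for d in recognise(l,n)][:3])
print(robot.current_time_s(), robot.current_eef_rot())
E
```

```text
pics
side {'mtx': array([[381.93681701,   0.        , 322.15631855],
       [  0.        , 381.93681701, 197.16579162],
       [  0.        ,   0.        ,   1.        ]]), 'extrinsics': array([[ 0.98965784, -0.14313857, -0.00941874, -0.50169291],
       [ 0.07340013,  0.44888652,  0.8905691 , -0.20465985],
       [-0.12324684, -0.88205002,  0.45475045, -1.22535567],
       [ 0.        ,  0.        ,  0.        ,  1.        ]])}
blade_grip [(0.77, [331.6, 336.2, 17.4, 51.9])]
kneading_blade [(0.93, [330.6, 334.4, 23.9, 52.0])]
spindle_top [(0.64, [322.5, 207.1, 51.3, 48.9])]
spring_collar []
processor [(0.98, [321.0, 203.7, 47.3, 50.0])]Traceback (most recent call last):
  File "<stdin>", line 7, in <module>
ValueError: it knows: blade_foot, blade_grip, bowl_steel, jar_honey, kneading_blade, processor, scoop_blue, spindle_top, spring_collar, timer
```

```bash
python3 - <<'E'
from station import robot, fingers, vision, workorder, recognise
import cv2
n="top"
f=vision.grab_frame(n); cv2.imwrite(f"pics/{n}0.png",f[...,::-1])
c=vision.calibration(n); print(n,c)
for n in("side","top"):
    for l in ["blade_grip","kneading_blade","spindle_top","spring_collar","processor","timer","bowl_steel","scoop_blue","jar_honey"]:
        if n=="side" and l in("blade_grip","kneading_blade","spindle_top","spring_collar","processor"): continue
        print(l,[(round(d['p'],2),[round(float(x),1) for x in d['rect']]) for d in recognise(l,n)][:3])
print(robot.current_time_s(), robot.current_eef_rot())
E
```

```text
top {'mtx': array([[520.38075832,   0.        , 328.59460441],
       [  0.        , 520.38075832, 197.45729359],
       [  0.        ,   0.        ,   1.        ]]), 'extrinsics': array([[ 3.12745936e-01, -9.49836553e-01, -7.09083095e-04,
        -8.72547313e-02],
       [ 7.45511748e-01,  2.45006639e-01,  6.19825766e-01,
        -5.21128085e-01],
       [-5.88559439e-01, -1.94376619e-01,  7.84739139e-01,
        -1.78527724e+00],
       [ 0.00000000e+00,  0.00000000e+00,  0.00000000e+00,
         1.00000000e+00]])}
timer [(0.8, [328.4, 285.5, 21.8, 22.3]), (0.28, [328.8, 337.2, 19.8, 50.0])]
bowl_steel [(0.82, [285.3, 176.5, 30.6, 24.6])]
scoop_blue [(0.86, [420.2, 319.2, 84.4, 29.7]), (0.35, [327.4, 286.6, 23.3, 19.9])]
jar_honey [(0.84, [388.5, 269.9, 26.3, 36.5]), (0.32, [323.8, 202.7, 5.0, 3.0])]
blade_grip []
kneading_blade []
spindle_top []
spring_collar []
processor []
timer []
bowl_steel []
scoop_blue []
jar_honey []
1.0 [-1.79998966e+02 -3.95478299e-04  2.60607383e+01]
```

View pics/side0.png

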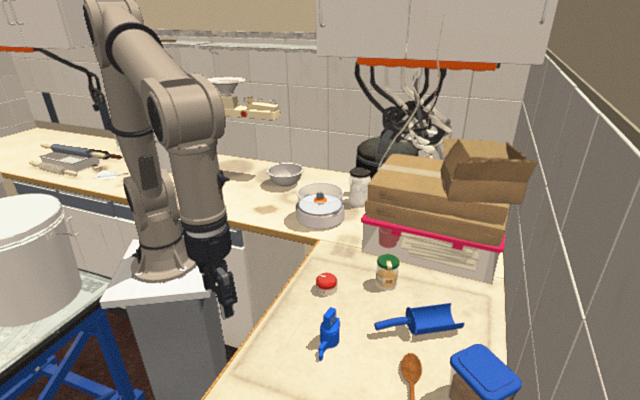

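View pics/top0.png

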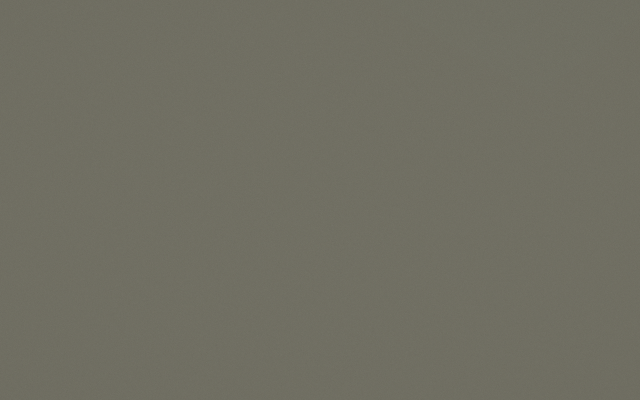

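The side view shows the blue blade at about (330,335), the timer at (327,285), the processor at (321,205) with the orange collar at about (320,198), the jar at (388,270) and the scoop at (420,319). The top picture is plain grey, with nothing in it. I'll retry it and zoom the side view.

```bash
python3 - <<'E'
from station import robot, fingers, vision, workorder, recognise
import cv2, numpy as np
f=vision.grab_frame("top"); print(f.mean((0,1)),f.std((0,1)))
fs=[vision.grab_frame("side") for _ in range(4)]
f=np.mean([x.astype(float) for x in fs],0).astype(np.uint8)
cv2.imwrite("pics/side_avg.png",f[...,::-1])
a=cv2.resize(f[300:370,290:370],None,fx=8,fy=8,interpolation=cv2.INTER_CUBIC)
b=cv2.resize(f[170:240,280:360],None,fx=8,fy=8,interpolation=cv2.INTER_CUBIC)
cv2.imwrite("pics/blade1.png",a[...,::-1]);cv2.imwrite("pics/proc1.png",b[...,::-1])
E
```

```text
[112.06210156 110.75035156  98.53849609] [1.03113012 1.03946908 1.02224214]
```

View pics/blade1.png

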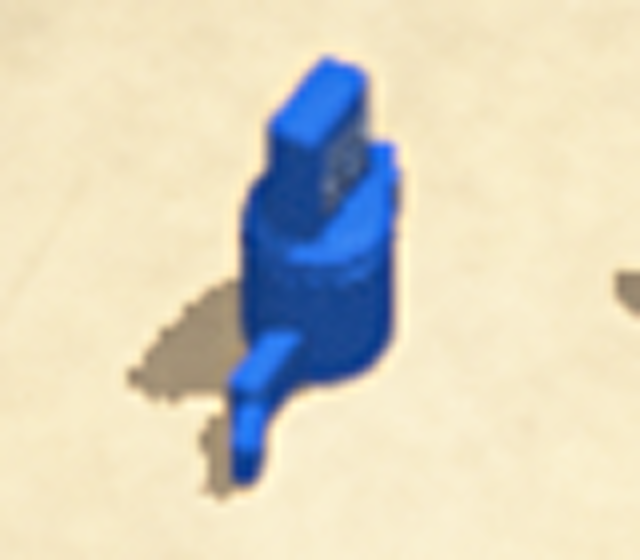

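View pics/proc1.png

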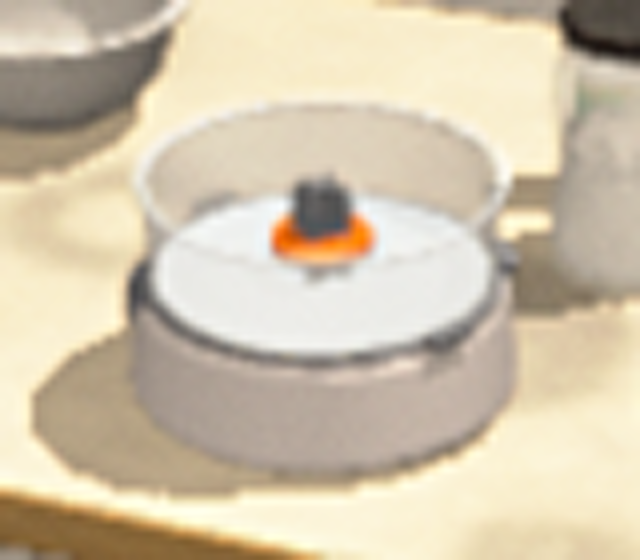

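```bash
python3 - <<'E'
from station import robot, fingers, vision, workorder, recognise
import cv2, numpy as np
f=np.mean([vision.grab_frame("side").astype(float) for _ in range(16)],0)
np.save("avg.npy",f)
def up(a,s): return np.clip(cv2.resize(a,None,fx=s,fy=s,interpolation=cv2.INTER_CUBIC),0,255).astype(np.uint8)
b=up(f[186:206,308:334],28)
g=np.clip((b.astype(float)-20)*2.2,0,255).astype(np.uint8)
cv2.imwrite("pics/sp2.png",g[...,::-1])
cv2.imwrite("pics/proc2.png",up(f[180:232,292:352],13)[...,::-1])
print(f[188:203,313:329].mean(2).astype(int))
print(robot.current_time_s())
E
```

```text
[[208 207 207 207 206 206 207 207 207 207 207 207 206 206 205 204]
 [208 208 207 208 207 206 208 206 208 207 206 207 205 205 205 204]
 [210 209 208 208 208 208 208 207 205 208 207 205 205 205 204 205]
 [209 208 210 208 203 200 202 192 189 209 208 207 206 205 205 205]
 [207 208 210 199 169 161 168 156 153 191 203 208 206 204 204 204]
 [202 203 199 170 107 104 125 116 115 136 174 208 204 195 196 198]
 [216 218 206 158  88  90  98  84  84  93 143 204 215 201 202 200]
 [240 245 240 177  93  91  96  88  85  87 130 205 238 233 230 223]
 [243 244 225 150  88  90  95  89  84  85 121 198 240 238 235 233]
 [242 227 180 120  86  86  88  86  85  85 103 151 203 239 242 239]
 [236 179 133 108  91  85  85  84  86  89 110 134 155 206 240 241]
 [231 145 108  95  96  91  95 103 112 127 133 133 137 184 233 241]
 [227 137 119 115 122 127 134 133 133 141 140 132 137 184 234 242]
 [226 157 145 158 165 166 168 167 168 169 163 162 163 199 242 238]
 [230 209 185 184 185 189 192 193 192 188 183 194 210 226 237 226]]
2.05
```

View pics/sp2.png

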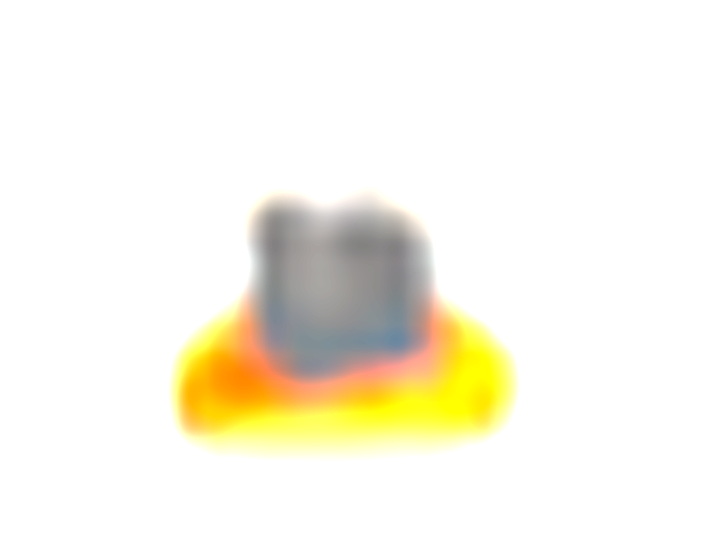

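View pics/proc2.png

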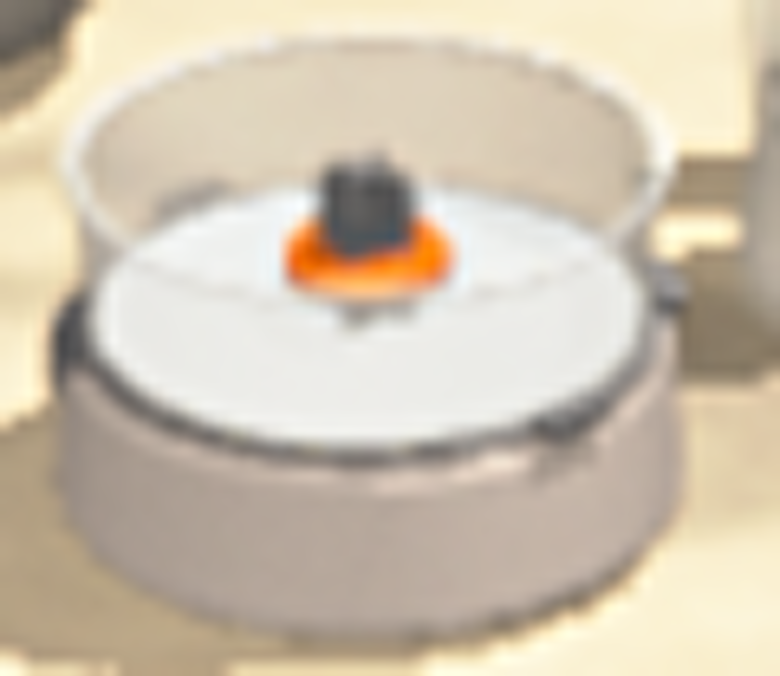

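```bash
cat > geo.py <<'E'
import numpy as np, cv2
from scipy.optimize import least_squares, minimize
K=np.array([[381.93681701,0,322.15631855],[0,381.93681701,197.16579162],[0,0,1.]])
E=np.array([[ 0.98965784,-0.14313857,-0.00941874,-0.50169291],[ 0.07340013,0.44888652,0.8905691,-0.20465985],[-0.12324684,-0.88205002,0.45475045,-1.22535567]])
def proj(P):
    c=np.atleast_2d(P)@E[:,:3].T+E[:,3]
    c=c*[1,-1,-1]; p=c@K.T
    return p[:,:2]/p[:,2:]
cam=-E[:,:3].T@E[:,3]
def ray(px,z):
    d=E[:,:3].T@(np.array([1,-1,-1])*(np.linalg.inv(K)@[px[0],px[1],1])); 
    return cam+d*(z-cam[2])/d[2]
def box(x0,x1,y0,y1,z0,z1): return np.array([[x,y,z] for x in(x0,x1) for y in(y0,y1) for z in(z0,z1)],float)
def cyl(r,z0,z1,n=48):
    a=np.linspace(0,2*np.pi,n,endpoint=False)
    return np.vstack([np.c_[r*np.cos(a),r*np.sin(a),np.full(n,z)] for z in(z0,z1)])
def place(P,x,y,yaw,z=0):
    c,s=np.cos(yaw),np.sin(yaw); return P@np.array([[c,-s,0],[s,c,0],[0,0,1]]).T+[x,y,z]
S=8
def render(parts,roi):
    x0,y0,x1,y1=roi
    m=np.zeros(((y1-y0)*S,(x1-x0)*S),np.uint8)
    for P in parts:
        q=cv2.convexHull(proj(P).astype(np.float32))[:,0]
        q=((q+0.5-[x0,y0])*S-0.5)
        cv2.fillConvexPoly(m,np.round(q*16).astype(np.int32),1,shift=4)
    return cv2.resize(m.astype(float),(x1-x0,y1-y0),interpolation=cv2.INTER_AREA)
E
cat > fit.py <<'E'
from geo import *
f=np.load("avg.npy"); print("cam",cam)
roi=(300,295,350,370); x0,y0,x1,y1=roi
a=f[y0:y1,x0:x1]
d=a[...,2]-a[...,0]   # blue minus red
obs=np.clip((d+40)/(120),0,1)
# background about -40.., blade >60
print(np.percentile(d,[5,50,95]))
def parts(p):
    x,y,yaw,w=p[0],p[1],p[2],p[3]
    L=[cyl(.024,0,.053),box(-.018,.018,-.009,.009,.05,.094),box(-.065,.065,-w,w,0,.025)]
    return [place(P,x,y,yaw) for P in L]
g=ray((331,348),0.0); print(g)
best=None
for yaw in np.radians(np.arange(0,180,15)):
    r=minimize(lambda p:((render(parts([p[0]/100+g[0],p[1]/100+g[1],p[2],.006]),roi)-obs)**2).sum(),[0,0,yaw],method="Nelder-Mead",options=dict(initial_simplex=np.array([[0,0,yaw],[1,0,yaw],[0,1,yaw],[0,0,yaw+.2]])))
    if best is None or r.fun<best.fun: best=r
    print(np.degrees(yaw),r.fun,r.x[:2]/100+g[:2],np.degrees(r.x[2]))
p=best.x; pp=[p[0]/100+g[0],p[1]/100+g[1],p[2],.006]
m=render(parts(pp),roi)
v=np.hstack([obs,m,abs(obs-m)]); cv2.imwrite("pics/fit.png",cv2.resize((v*255).astype(np.uint8),None,fx=5,fy=5,interpolation=cv2.INTER_NEAREST))
E
python3 fit.py
```

```text
cam [ 0.36050517 -1.06076755  0.73476947]
[-53.5      -47.25     163.603125]
[ 0.46723594 -0.42183001  0.        ]
0.0 436.4675233289931 [ 0.46869542 -0.39730564] -7.689985772785182
14.999999999999998 88.85082411024305 [ 0.46678676 -0.39642136] 61.183839176742026
29.999999999999996 89.13946343315972 [ 0.46680683 -0.39605135] 61.309374104811624
45.0 89.26739312065972 [ 0.46690435 -0.39607471] 61.30020851589753
59.99999999999999 89.65650444878472 [ 0.46672135 -0.39648333] 61.44168600862196
75.0 213.54113986545138 [ 0.46656355 -0.39881108] 81.3602566874226
90.0 88.89929416232638 [ 0.46679281 -0.39643359] 61.15054486958772
105.00000000000001 89.31557020399306 [ 0.46684036 -0.39602618] 61.175734434376814
119.99999999999999 89.47549858940971 [ 0.46679418 -0.39634414] 61.187932015543204
135.0 89.80839246961806 [ 0.46670797 -0.39683936] 61.22004817396892
150.0 89.14906629774305 [ 0.46680518 -0.39603379] 61.302493506374574
165.0 88.93373426649305 [ 0.4667464  -0.39641463] 61.20093670811716
```

```bash
cat > fitp.py <<'E'
from geo import *
f=np.load("avg.npy")
# collar: orange mask fit + spindle mask ; base silhouette
roi=(306,186,336,208);x0,y0,x1,y1=roi
a=f[y0:y1,x0:x1]
o=a[...,0]-a[...,2]; print(o.astype(int)[6:20])
E
python3 fitp.py
```

```text
[[ 35  35  35  35  33  34  34  34  35  35  35  26  20  17  14  17  34  36
   37  35  36  37  37  37  37  37  36  36  35  36]
 [ 32  32  33  35  36  35  35  34  36  34  28   9   3   4   3   5  15  24
   31  31  36  37  38  38  39  39  38  38  36  36]
 [ 23  21  19  25  31  27  21  14  12  12   8   2   2   3   1   1   3   6
    9   9  13  17  21  27  32  33  34  37  38  39]
 [ 15  14  12  12   8   1   0   0  -3  -4  -1   0   2   2   2   1   0   0
   -1  -4  -3  -1   0   5   8  12  17  26  31  35]
 [ 11   4   1   1  -1  -1  -2  -4   0  28  27   0   0   1   2   0  -1  17
   43  11  -4  -3  -1   0  -1   0   1   7   9  18]
 [  1  -1   0   0   0   0  -2   0  46 134 103   5  -4   0  -1  -5  -5  64
  161 100   9  -5  -1   0   0   0   0   0   0   0]
 [  0   0   0   0   0   0  -3  16 139 207 128  36   1  -8  -4  -4   1  78
  213 198  85   0  -2   0   0   0   0   0   0   0]
 [  0   0   1   0   0  -1  -5  24 187 228 179 117  43  26  66  97 121 159
  243 236 123  12  -2   0   0   0   0   2   1   1]
 [  1   1   0   1   0   0  -5  13 172 239 223 208 168 165 205 234 228 228
  248 215  96   0  -2   1   0   0   1   6   5   4]
 [  5   4   3   4   2   1  -3   1  86 151 172 178 177 176 177 174 169 168
  156 114  31  -6   1   5   3   3   3   7   7   4]
 [  5   5   7   7   6   4   2   3  29  57  74  92 102 110 111 104  88  73
   55  27   1   0   4   7   7   5   5   4   3   4]
 [  3   4   3   3   4   5   6   5   2   6  11  16  22  30  30  27  22  17
    9   0   1   3   5   4   4   4   3   4   3   4]
 [  3   4   3   3   3   4   4   4   3   1   0   0   8  12  12   9   7   7
    1   2   2   3   3   3   3   3   3   3   4   3]
 [  4   4   3   3   3   4   4   4   4   3   3   3   9   9   4   2   3   3
    3   3   3   3   3   3   3   3   3   3   3   3]]
```

View pics/fit.png

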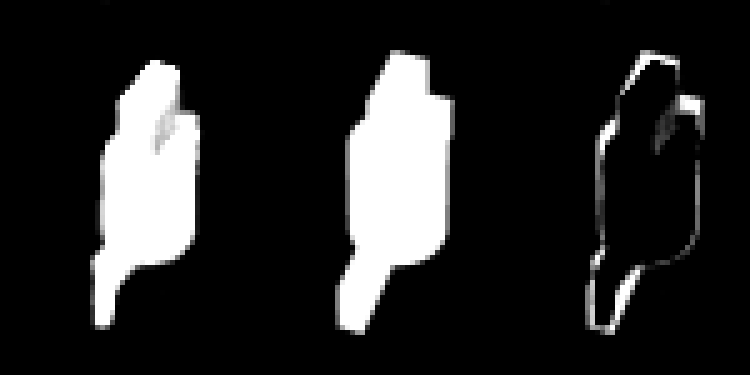

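```bash
cat > fit2.py <<'E'
from geo import *
f=np.load("avg.npy")
roi=(300,295,350,370); x0,y0,x1,y1=roi
a=f[y0:y1,x0:x1]
d=a[...,2]-a[...,0]
obs=np.clip((d+40)/(120),0,1); obs[8:60,16:40][obs[8:60,16:40]>.3]=np.maximum(obs[8:60,16:40][obs[8:60,16:40]>.3],obs[8:60,16:40][obs[8:60,16:40]>.3])
W=np.ones_like(obs)
W[48:,:24]=0; W[52:,:26]=0
W[28:33,29:36]=0 # glossy region
W[18:28,36:]=0   # far arm
g=np.array([.4668,-.3964])
def parts(p):
    L=[cyl(.024,0,.053),box(-.018,.018,-.009,.009,.05,.094)]
    return [place(P,*p) for P in L]
for st in (40,60,80):
    y=np.radians(st)
    r=minimize(lambda p:(W*(render(parts([p[0]/100+g[0],p[1]/100+g[1],p[2]]),roi)-obs)**2).sum(),[0,0,y],method="Nelder-Mead",options=dict(initial_simplex=np.array([[0,0,y],[1,0,y],[0,1,y],[0,0,y+.2]])))
    print(r.fun,r.x[:2]/100+g,np.degrees(r.x[2]))
    p=[r.x[0]/100+g[0],r.x[1]/100+g[1],r.x[2]]
m=render(parts(p),roi)
v=np.hstack([obs,m,abs(obs-m)*W]); cv2.imwrite("pics/fit2.png",cv2.resize((v*255).astype(np.uint8),None,fx=5,fy=5,interpolation=cv2.INTER_NEAREST))
im=cv2.resize(np.clip(a,0,255).astype(np.uint8),None,fx=8,fy=8,interpolation=cv2.INTER_CUBIC)[...,::-1].copy()
for P in parts(p)+[place(box(-.065,.065,-.006,.006,0,.025),*p)]:
    q=((proj(P)+.5-[x0,y0])*8-.5)
    h=cv2.convexHull(q.astype(np.float32)); cv2.polylines(im,[np.round(h).astype(np.int32)],True,(0,0,255),1)
cv2.imwrite("pics/fit2o.png",im)
E
python3 fit2.py
```

```text
37.046148003472226 [ 0.46656618 -0.39816906] 61.062413421147724
38.17012261284722 [ 0.46701828 -0.39825437] 59.87179278997684
39.134868706597224 [ 0.46700807 -0.39660197] 62.447075867969524
```

View pics/fit2o.png

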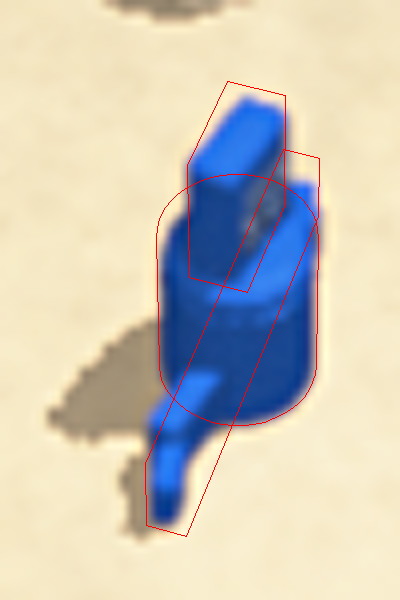

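```bash
cat > fit3.py <<'E'
from geo import *
f=np.load("avg.npy")
roi=(300,295,350,370); x0,y0,x1,y1=roi
a=f[y0:y1,x0:x1]
obs4=np.array([[248,97],[284,113],[190,165],[228,182]],float)
px=(obs4+.5)/8-.5+[x0,y0]
for z in (.094,):
    w=np.array([ray(p,z) for p in px]); print(w)
    c=w.mean(0); l=((w[0]-w[2])+(w[1]-w[3]))/2; t=((w[1]-w[0])+(w[3]-w[2]))/2
    print("centre",c,"len",np.hypot(*l[:2]),np.degrees(np.arctan2(l[1],l[0])),"thick",np.hypot(*t[:2]),np.degrees(np.arctan2(t[1],t[0])))
im=cv2.resize(np.clip(a,0,255).astype(np.uint8),None,fx=8,fy=8,interpolation=cv2.INTER_CUBIC)[...,::-1].copy()
p=[c[0],c[1],np.arctan2(l[1],l[0])]
for P in [place(P,*p) for P in [cyl(.024,0,.0001),cyl(.024,.053,.0531),box(-.018,.018,-.009,.009,.094,.0941),box(-.065,.065,-.006,.006,0,.0001),box(-.065,.065,-.006,.006,.025,.0251)]]:
    q=((proj(P)+.5-[x0,y0])*8-.5)
    h=cv2.convexHull(q.astype(np.float32)); cv2.polylines(im,[np.round(h).astype(np.int32)],True,(0,0,255),1)
cv2.imwrite("pics/fit3o.png",im)
E
python3 fit3.py
```

```text
[[ 0.47234467 -0.38405206  0.094     ]
 [ 0.48170168 -0.39218754  0.094     ]
 [ 0.45141135 -0.40864407  0.094     ]
 [ 0.46115746 -0.41687294  0.094     ]]
centre [ 0.46665379 -0.40043915  0.094     ] len 0.03220499947600708 49.9121721577337 thick 0.012576974641422455 -40.58443047542455
```

View pics/fit3o.png

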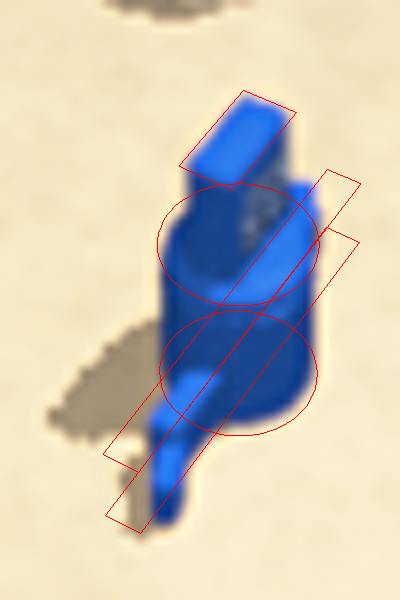

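The fin top has corners at about (331,307), (335,309), (324,315) and (328,317), which gives a fin yaw of about 50° and a centre near (0.467,-0.400). Now the processor.

```bash
cat > fitp.py <<'E'
from geo import *
f=np.load("avg.npy")
roi=(292,176,352,234);x0,y0,x1,y1=roi
a=f[y0:y1,x0:x1]; S2=12
def over(c,yaw,fn,roi,S2,spindle=True):
    x0,y0,x1,y1=roi; a=f[y0:y1,x0:x1]
    im=cv2.resize(np.clip(a,0,255).astype(np.uint8),None,fx=S2,fy=S2,interpolation=cv2.INTER_CUBIC)[...,::-1].copy()
    L=[(cyl(.093,0,.0001),0),(cyl(.093,.062,.0621),0),(cyl(.0865,.114,.1141),0),(cyl(.025,.084,.0841),0)]
    if spindle:
        L=[(cyl(.025,.084,.0841),0)]
        for q in(0,np.pi/2):
            L+=[(box(-.0145,.0145,-.0035,.0035,.084,.0841),yaw+q),(box(-.0145,.0145,-.0035,.0035,.1,.1001),yaw+q),(box(-.011,.011,-.001,.001,.11,.1101),yaw+q)]
    for P,y in L:
        q=((proj(place(P,c[0],c[1],y))+.5-[x0,y0])*S2-.5)
        h=cv2.convexHull(q.astype(np.float32)); cv2.polylines(im,[np.round(h*16).astype(np.int32)],True,(0,0,255),1,cv2.LINE_AA,4)
    cv2.imwrite(fn,im)
if __name__=="__main__":
    # orange collar fit: mask of orange+spindle
    o=a[...,0]-a[...,2]; dark=a.mean(2)<150
    r2=(306,186,336,208); X0,Y0,X1,Y1=r2; b=f[Y0:Y1,X0:X1]
    orange=np.clip((b[...,0]-b[...,2])/180,0,1); orange[:10]=0
    # row-wise outer boundaries of the orange in rows 196..200
    c0=ray((320.3,197.5),.084)
    # fit bottom-half: combine collar top ellipse down to z=.078 thickness unknown
    best=[]
    for th in (.002,.004,.006,.008,.010):
        W=np.ones_like(orange); W[:11]=0
        sp=np.zeros_like(orange); 
        def cost(p):
            m=render([place(cyl(.025,.084-th,.084),c0[0]+p[0]/100,c0[1]+p[1]/100,0)],r2)
            dk=np.clip((190-b.mean(2))/90,0,1); 
            ob=np.maximum(orange,dk*(orange<.9)); 
            return (W*(m-np.clip(ob,0,1))**2).sum()
        r=minimize(cost,[0,0],method="Nelder-Mead",options=dict(initial_simplex=[[0,0],[1,0],[0,1]]))
        print(th,r.fun,c0[:2]+r.x/100); best.append((r.fun,c0[:2]+r.x/100))
    c=min(best,key=lambda t:t[0])[1]
    over(c,0,"pics/pa.png",roi,S2,False)
E
python3 fitp.py
```

```text
0.002 1.8985405414094652 [0.52614752 0.1910933 ]
0.004 2.594704820923354 [0.52708569 0.19401951]
0.006 3.3080783018261317 [0.527763   0.19854736]
0.008 3.5711154112011316 [0.52723486 0.2027422 ]
0.01 3.6068521733539094 [0.52905124 0.20605468]
```

View pics/pa.png

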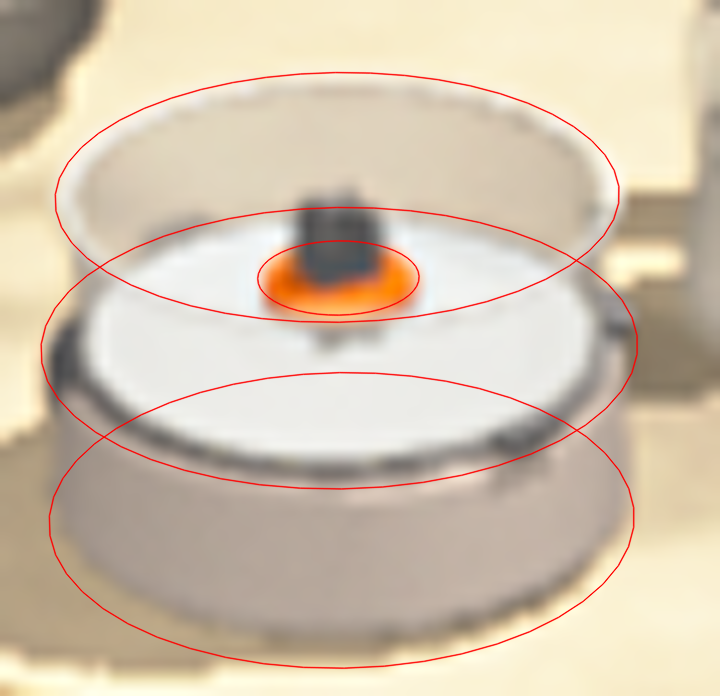

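```bash
python3 - <<'E'
from geo import *
f=np.load("avg.npy")
for z in(.248,.231,.250): print(z,proj([[.242,-.494,z]]))
# finger back corners at open: +-57mm along tool y
import numpy as np
yaw=np.radians(26.06); 
from scipy.spatial.transform import Rotation as R
M=R.from_euler('xyz',[-180,0,26.06],degrees=True).as_matrix()
pts=[]
roi=(180,220,260,330);x0,y0,x1,y1=roi
im=cv2.resize(f[y0:y1,x0:x1].clip(0,255).astype(np.uint8),None,fx=5,fy=5,interpolation=cv2.INTER_CUBIC)[...,::-1].copy()
def dot(P,col):
    q=((proj([P])[0]+.5-[x0,y0])*5-.5); cv2.circle(im,tuple(int(round(v)) for v in q),3,col,-1)
t=np.array([.242,-.494,.248])
for s in(-1,1):
    dot(t+M@[0,s*.0425,.004],(0,0,255)); dot(t+M@[0,s*.057,.004],(0,255,0))
    for u in (-.038,.038): dot(t+M@[u,s*.0425,-.056],(0,255,255))
dot(t,(255,0,255))
cv2.imwrite("pics/grip0.png",im); 
E
```

```text
0.248 [[217.40112109 298.6590772 ]]
0.231 [[218.62031284 305.65483558]]
0.25 [[217.25593077 297.82597088]]
```

View pics/grip0.png

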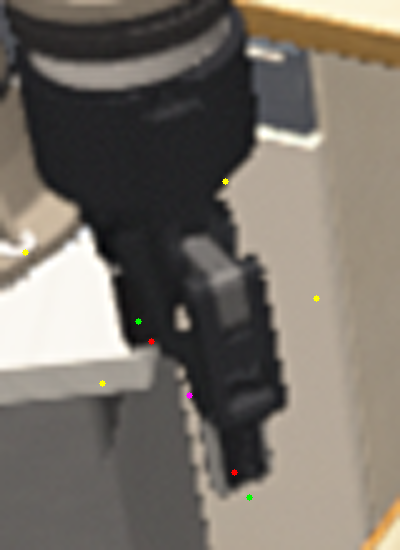

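```bash
cat > fits.py <<'E'
from geo import *
from fitp import over
f=np.load("avg.npy")
roi=(308,184,334,206);x0,y0,x1,y1=roi
R=f[y0:y1,x0:x1,0]
print(R.astype(int)[4:18,3:22])
bg=np.where(np.arange(y0,y1)<194,208,235)[:,None]
obs=np.clip((bg-R)/(bg-88),0,1)
W=np.ones_like(obs); W[:, :8]=0; W[:,18:]=0; W[16:]=0
def parts(x,y,yaw):
    L=[]
    for q in(0,np.pi/2):
        L+=[place(np.vstack([box(-.0145,.0145,-.0035,.0035,.084,.100),box(-.011,.011,-.001,.001,.11,.1101)]),x,y,yaw+q)]
    return L
res=[]
for yd in range(0,90,5):
    def cost(p): return (W*(render(parts(.527+p[0]/100,.196+p[1]/100,np.radians(yd)),roi)-obs)**2).sum()
    r=minimize(cost,[0,0],method="Nelder-Mead",options=dict(initial_simplex=[[-.5,-.5],[1,0],[0,1]]))
    res.append((r.fun,yd,.527+r.x[0]/100,.196+r.x[1]/100)); print(np.round(res[-1],4))
b=min(res); over(b[2:],np.radians(b[1]),"pics/ps.png",roi,28)
m=render(parts(b[2],b[3],np.radians(b[1])),roi)
v=np.hstack([obs,m,abs(obs-m)*W]); cv2.imwrite("pics/psf.png",cv2.resize((v*255).astype(np.uint8),None,fx=10,fy=10,interpolation=cv2.INTER_NEAREST))
E
python3 fits.py
```

```text
[[224 224 224 224 223 223 223 223 222 223 223 223 223 222 221 222 222 220
  220]
 [223 224 224 224 223 223 223 223 223 223 223 223 222 222 221 221 221 220
  219]
 [224 224 224 224 223 224 224 224 224 224 222 224 223 221 220 221 221 221
  219]
 [224 224 224 223 225 225 220 217 217 206 204 227 225 223 222 221 222 221
  219]
 [223 222 222 223 226 216 181 171 177 163 162 208 221 225 222 221 222 221
  219]
 [221 218 218 220 215 184 112 107 127 118 117 143 186 223 219 213 214 216
  218]
 [213 218 222 222 211 162  89  92 100  84  85  95 146 208 219 207 210 209
  209]
 [219 231 239 243 237 176  92  93  97  89  86  87 129 204 235 231 228 222
  216]
 [240 240 240 244 239 165  88  91  96  90  84  84 131 222 246 235 233 232
  230]
 [239 239 242 250 250 175  90  84  88  86  82  82 139 238 255 245 238 237
  233]
 [238 239 245 252 242 178 113  86  80  82  84  92 155 244 255 250 240 239
  239]
 [238 239 244 246 228 191 161 117 111 141 169 196 221 254 255 250 239 238
  240]
 [239 238 234 233 242 232 233 220 225 241 254 255 254 255 250 239 234 240
  242]
 [239 239 227 207 228 249 255 255 255 255 255 255 251 246 228 218 238 238
  240]]
[4.078  0.     0.5243 0.1903]
[4.0075 5.     0.5242 0.1901]
[ 3.9496 10.      0.5237  0.1895]
[ 3.9474 15.      0.5239  0.1885]
[ 3.7108 20.      0.5237  0.187 ]
[ 3.7759 25.      0.5246  0.1849]
[ 2.9157 30.      0.5248  0.1863]
[ 2.4366 35.      0.525   0.186 ]
[ 2.6129 40.      0.5249  0.1861]
[ 3.2395 45.      0.5251  0.1853]
[ 3.4847 50.      0.5257  0.1855]
[ 3.6582 55.      0.5258  0.1852]
[ 3.7687 60.      0.526   0.1881]
[ 3.9768 65.      0.5262  0.1872]
[ 3.994  70.      0.5267  0.1912]
[ 3.7995 75.      0.5269  0.1911]
[ 3.2827 80.      0.5263  0.1907]
[ 3.1459 85.      0.5264  0.191 ]
```

View pics/ps.png

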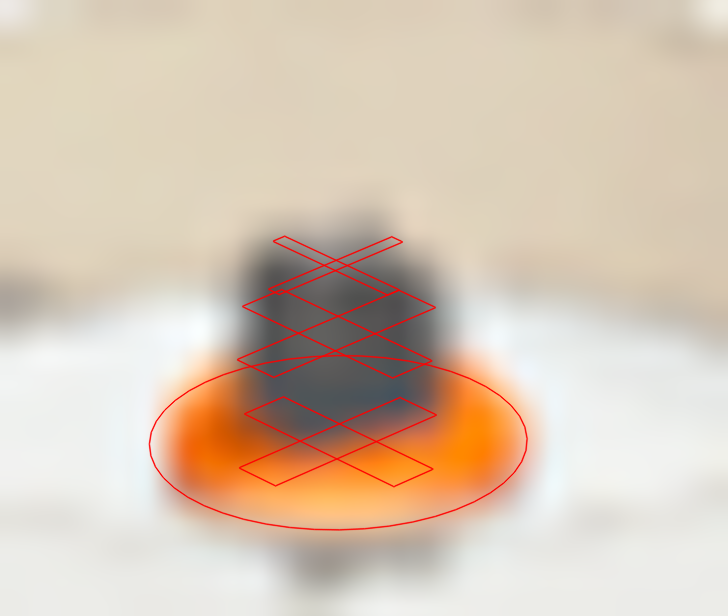

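View pics/psf.png

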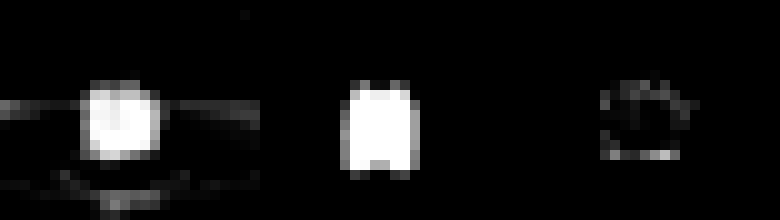

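```bash
python3 - <<'E'
from station import robot, fingers, vision, workorder, recognise
import numpy as np
for p,y in (([.467,-.398,.16],50),([.467,-.398,.072],50),([.467,-.398,.072],-130),([.5,-.1,.25],55),([.526,.192,.2],55),([.526,.192,.144],55),([.526,.192,.144],75),([.526,.192,.144],35)):
    q=robot.inverse_kinematics(p,[180,0,y]); print(p,y,None if q is None else np.round(q,1))
robot.move_to([.467,-.398,.19],[180,0,50])
robot.line_to([.467,-.398,.13])
import cv2
f=vision.grab_frame("side"); cv2.imwrite("pics/above.png",cv2.resize(f[230:370,260:400],None,fx=4,fy=4,interpolation=cv2.INTER_CUBIC)[...,::-1])
print(robot.current_time_s(),robot.current_tool_pos())
E
```

```text
[0.467, -0.398, 0.16] 50 [44.8 28.9 -8.8 83.3  4.6 68.1 -4.7]
[0.467, -0.398, 0.072] 50 [44.5 33.8 -8.3 88.8  5.4 57.8 -5.3]
[0.467, -0.398, 0.072] -130 [  23.7   34.8   22.5   89.8  -14.8   58.4 -169.6]
[0.5, -0.1, 0.25] 55 [ 28.2  14.6 -23.2  91.9   5.9  74.8 -30.9]
[0.526, 0.192, 0.2] 55 [ 16.1  30.9 -56.1  88.   26.1  75.1 -78. ]
[0.526, 0.192, 0.144] 55 [ 15.5  34.  -54.9  92.4  29.4  69.1 -80.6]
[0.526, 0.192, 0.144] 75 [ 15.3  33.9 -54.6  92.4  29.2  69.  -60.4]
[0.526, 0.192, 0.144] 35 [ 14.6  33.4 -53.3  92.4  28.2  68.6 -99.7]
3.6417 [ 0.46707916 -0.39944743  0.13151668]
```

View pics/above.png

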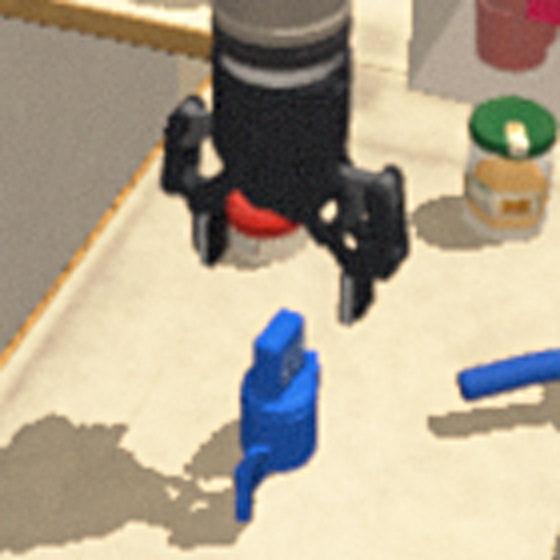

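The open fingertips show at crop (212,262) and (350,320), straddling the fin (its top near crop (281,325)).

```bash
python3 - <<'E'
from geo import *
M=lambda y:np.array([np.cos(y),np.sin(y),0])
t=np.array([.46708,-.39945,.1275]); d=M(np.radians(140))
for s in(-1,1):
    for r in (.0425,.052): print(((proj([t+s*r*d])[0]-[260,230]+.5)*4))
E
```

```text
[344.99866378 311.51994485]
[360.04773333 317.82961236]
[217.08492994 257.88917855]
[203.50027904 252.19350213]
```

```bash
python3 - <<'E'
from station import robot, fingers, vision, workorder, recognise
import cv2, numpy as np
hit=robot.line_to([.467,-.399,.073],velocity=.12,f_stop=15)
print(hit,robot.current_tool_pos(),robot.current_contact_force())
fingers.gripper_to(0.0,force=90)
print(robot.current_finger_gap(),robot.current_contact_force(),robot.current_time_s())
f=vision.grab_frame("side"); cv2.imwrite("pics/grasp.png",cv2.resize(f[230:370,260:400],None,fx=4,fy=4,interpolation=cv2.INTER_CUBIC)[...,::-1])
robot.line_to([.467,-.399,.25],velocity=.2)
robot.pause(.2)
print(robot.current_finger_gap(),robot.current_tool_pos(),robot.current_contact_force(),robot.current_time_s())
f=np.mean([vision.grab_frame("side").astype(float) for _ in range(3)],0).astype(np.uint8); cv2.imwrite("pics/lift.png",cv2.resize(f[230:370,260:400],None,fx=4,fy=4,interpolation=cv2.INTER_CUBIC)[...,::-1])
E
```

```text
False [ 0.46761067 -0.39939102  0.07377652] [ 0.55563535 -0.52620834  0.17330991]
0.19987056333225275 [-0.59036814 -0.16223442  0.21472183] 4.8917
0.20082729277123162 [ 0.46642299 -0.39858711  0.24844732] [ 0.57401272  0.48477462 -1.49691321] 6.175
```

View pics/grasp.png

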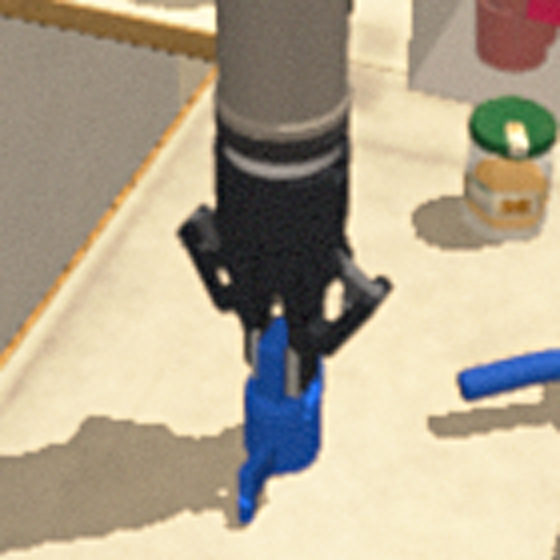

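View pics/lift.png

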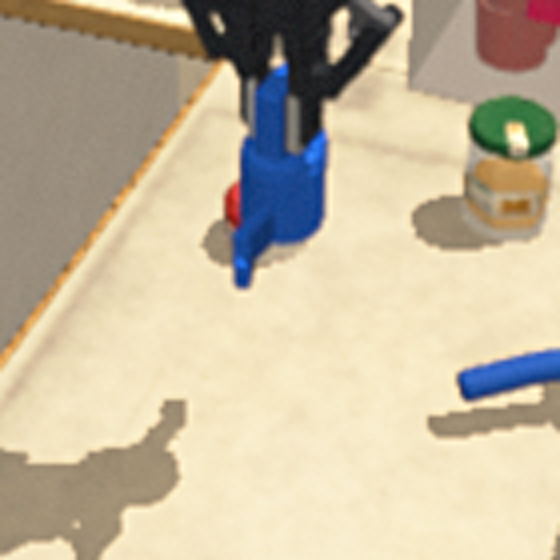

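```bash
cat > ov.py <<'E'
from geo import *
L=[cyl(.024,0,.0001),cyl(.024,.053,.0531),box(-.018,.018,-.009,.009,.094,.0941),box(-.065,.065,-.006,.006,0,.0001)]
def over(img,roi,S2,fn,x,y,yaw,z,extra=()):
    x0,y0,x1,y1=roi
    im=cv2.resize(np.clip(img[y0:y1,x0:x1],0,255).astype(np.uint8),None,fx=S2,fy=S2,interpolation=cv2.INTER_CUBIC)[...,::-1].copy()
    for P in [place(P,x,y,yaw,z) for P in L]+list(extra):
        h=cv2.convexHull((((proj(P)+.5-[x0,y0])*S2-.5)).astype(np.float32)); cv2.polylines(im,[np.round(h*16).astype(np.int32)],True,(0,0,255),1,cv2.LINE_AA,4)
    cv2.imwrite(fn,im)
E
python3 - <<'E'
from station import robot, vision
from ov import *
f=np.mean([vision.grab_frame("side").astype(float) for _ in range(6)],0); np.save("lift.npy",f)
t=robot.current_tool_pos(); print(t,robot.current_eef_rot())
over(f,(305,235,350,305),8,"pics/lifto.png",t[0],t[1],np.radians(50),t[2]-.0738)
E
```

```text
[ 0.46703133 -0.39899243  0.25006038] [ 1.79994758e+02 -1.26913553e-03  4.99991221e+01]
```

View pics/lifto.png

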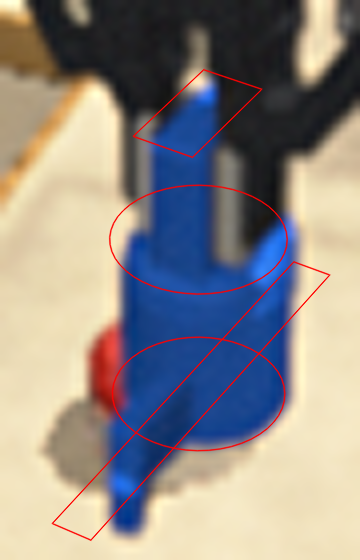

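```bash
python3 - <<'E'
from geo import *
print("carton bottom corner",ray((364,251),0), "top",ray((370,186),.26), ray((367,205),.2), ray((365,220),.17))
print("jar",ray((388,287),0),"timer",ray((327,293),0),"bowl steel",ray((285,184),0))
E
```

```text
carton bottom corner [ 0.64025767 -0.04565865  0.        ] top [ 0.63589809 -0.09195374  0.26      ] [ 0.62887851 -0.09523392  0.2       ] [ 0.61553985 -0.12975858  0.17      ]
jar [ 0.6657317  -0.23115036  0.        ] timer [ 0.48765222 -0.22929649  0.        ] bowl steel [0.41173021 0.52195266 0.        ]
```

View pics/side_avg.png

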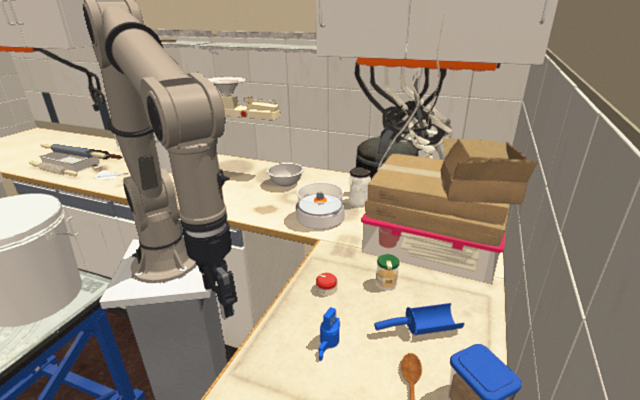

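```bash
python3 - <<'E'
from station import robot, vision
from ov import *
o=[180,0,55]
robot.line_to([.42,-.25,.25],o,velocity=.25)
robot.line_to([.42,-.03,.25],o,velocity=.25)
robot.line_to([.5226,.187,.25],o,velocity=.25)
robot.line_to([.5226,.187,.204],o,velocity=.15)
robot.pause(.2)
t=robot.current_tool_pos(); print(t,robot.current_eef_rot(),robot.current_finger_gap(),robot.current_contact_force(),robot.current_torque(),robot.current_time_s())
f=np.mean([vision.grab_frame("side").astype(float) for _ in range(6)],0); np.save("hov.npy",f)
x,y=t[0]+.006*np.cos(np.radians(55)),t[1]+.006*np.sin(np.radians(55))
over(f,(290,150,360,235),7,"pics/hov.png",x,y,np.radians(55),t[2]-.0738)
E
```

```text
[0.52343318 0.18723834 0.20548876] [ 1.79898988e+02 -1.31303474e-01  5.49799744e+01] 0.1985853395204988 [ 0.78598871  0.25530924 -0.95070666] [-0.00049933  0.03997873  0.01360701] 10.2
```

View pics/hov.png

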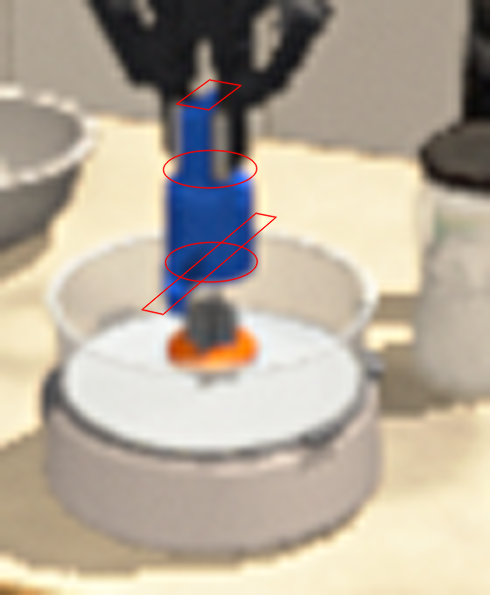

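```bash
python3 - <<'E'
from station import robot, vision
import numpy as np
o=[180,0,56]
def st(m):
    print(m,np.round(robot.current_tool_pos(),4),np.round(robot.current_contact_force(),2),np.round(robot.current_torque(),3),round(robot.current_time_s(),2))
robot.line_to([.524,.1855,.192],o,velocity=.1); st("pre")
h=robot.line_to([.524,.1855,.150],o,velocity=.04,f_stop=5); st(h)
E
```

```text
pre [0.5234 0.1849 0.1911] [ 1.05 -0.28 -1.24] [-0.04   0.006  0.016] 10.78
True [0.5244 0.1857 0.1824] [-0.65 -0.25  4.29] [ 0.048  0.099 -0.024] 11.25
```

```bash
cat > h.py <<'E'
from station import robot, vision
import numpy as np
def rd(n=5):
    F=[];T=[]
    for i in range(n): F.append(robot.current_contact_force());T.append(robot.current_torque())
    return np.mean(F,0),np.mean(T,0)
def st(m):
    F,T=rd()
    print(m,np.round(robot.current_tool_pos(),4),np.round(robot.current_eef_rot()[2],1),np.round(F,2),np.round(T,3),round(robot.current_time_s(),2))
    return F,T
E
python3 - <<'E'
from h import *
st("now")
o=[180,0,56]
h=robot.line_to([.524,.1855,.170],o,velocity=.04,f_stop=12); robot.pause(.1); st(h)
E
```

```text
now [0.5244 0.1857 0.1824] 56.0 [-0.65 -0.25  4.29] [ 0.048  0.099 -0.024] 11.25
True [0.5244 0.1858 0.1824] 56.0 [-1.18 -0.22  5.53] [-0.054  0.385  0.089] 11.56
```

```bash
python3 - <<'E'
from h import *
from ov import *
t=robot.current_tool_pos()
f=np.mean([vision.grab_frame("side").astype(float) for _ in range(4)],0)
a=np.radians(56)
extra=[]
for q in(0,np.pi/2): extra+=[place(np.vstack([box(-.0145,.0145,-.0035,.0035,.084,.100),box(-.011,.011,-.001,.001,.11,.1101)]),.5265,.190,np.radians(60)+q)]
over(f,(300,165,340,210),14,"pics/c1.png",t[0]+.006*np.cos(a),t[1]+.006*np.sin(a),a,t[2]-.0738)
print(robot.current_time_s())
E
```

```text
11.7583
```

View pics/c1.png

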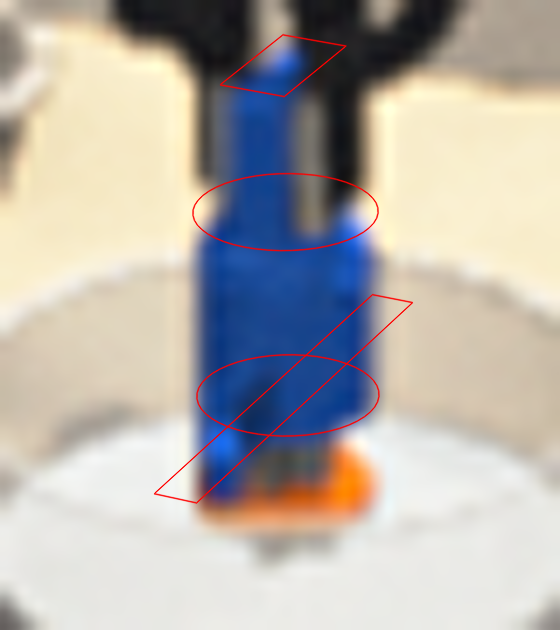

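```bash
python3 - <<'E'
from h import *
o=[180,0,56]
d=np.array([.138,.99])
c=np.array([.524,.1855])
for k in [0,-1.5,-3,-4.5,-6,-3,0,1.5,3,4.5,6]:
    p=c+d*k/1000
    robot.line_to([p[0],p[1],.1795],o,velocity=.03); st(k)
    if robot.current_tool_pos()[2]<.1803: break
E
```

```text
0 [0.5245 0.1858 0.1823] 56.0 [-2.67 -1.79 12.29] [-0.414  0.863  0.076] 12.01
-1.5 [0.5244 0.1855 0.1823] 56.0 [-2.21 -0.07 10.36] [ 0.017  0.744 -0.005] 12.26
-3 [0.5243 0.1853 0.1823] 56.1 [-1.08  0.94  9.57] [0.481 0.54  0.034] 12.51
-4.5 [0.5243 0.185  0.1822] 56.1 [-1.24  2.32  7.77] [0.963 0.337 0.079] 12.76
-6 [0.5243 0.1842 0.1823] 56.1 [-0.88  3.95  5.73] [ 1.214  0.173 -0.002] 13.01
-3 [0.5244 0.1848 0.1822] 56.1 [-1.17  0.31 10.98] [0.339 0.614 0.093] 13.26
0 [0.5246 0.1854 0.1823] 56.0 [-3.35 -2.58 12.9 ] [-0.538  0.922  0.065] 13.51
1.5 [0.5247 0.1856 0.1823] 55.9 [-3.35 -4.75 13.61] [-0.996  1.113  0.049] 13.76
3 [0.5248 0.1859 0.1824] 55.9 [-5.13 -5.79 14.17] [-1.415  1.266  0.084] 14.01
4.5 [0.5249 0.1861 0.1824] 55.9 [-4.22 -7.54 16.76] [-1.875  1.448  0.089] 14.26
6 [0.525  0.1864 0.1824] 55.8 [-5.72 -9.1  17.64] [-2.334  1.552  0.133] 14.51
```

```bash
python3 - <<'E'
import numpy as np
F=np.array([[-2.67,-1.79,12.29],[-2.21,-.07,10.36],[-1.08,.94,9.57],[-1.24,2.32,7.77],[-.88,3.95,5.73],[-1.17,.31,10.98],[-3.35,-2.58,12.9],[-3.35,-4.75,13.61],[-5.13,-5.79,14.17],[-4.22,-7.54,16.76],[-5.72,-9.1,17.64]])
T=np.array([[-.414,.863,.076],[.017,.744,-.005],[.481,.54,.034],[.963,.337,.079],[1.214,.173,-.002],[.339,.614,.093],[-.538,.922,.065],[-.996,1.113,.049],[-1.415,1.266,.084],[-1.875,1.448,.089],[-2.334,1.552,.133]])
F0=np.array([.9,0,-1.1]);T0=np.array([-.02,.02,.015])
F=F-F0;T=T-T0
A=[];b=[]
for f,t in zip(F,T):
    # t = r x f
    A+= [[0,f[2],-f[1]],[-f[2],0,f[0]],[f[1],-f[0],0]]; b+=list(t)
r,res,_,_=np.linalg.lstsq(np.array(A),np.array(b),rcond=None); print(r,np.sqrt(res/len(b)))
E
```

```text
[ 0.01236504  0.01674362 -0.28031699] [0.11143645]
```

```bash
cat > try1.py <<'E'
from h import *
d=np.array([.138,.99]); e=np.array([.99,-.138])
def attempt(k,l=0,yaw=56,c=np.array([.5245,.1857])):
    o=[180,0,yaw]
    p=c+d*k/1000+e*l/1000
    robot.line_to([p[0],p[1],.1865],o,velocity=.08)
    h=robot.line_to([p[0],p[1],.172],o,velocity=.05,f_stop=6)
    z=robot.current_tool_pos()[2]
    st((k,l,yaw,h)); return z
E
python3 - <<'E'
from try1 import *
robot.line_to([.5245,.1857,.1865],velocity=.08)
for k in (4,7):
    if attempt(k)<.179: break
E
```

```text
(4, 0, 56, True) [0.5257 0.1905 0.1817] 56.0 [-0.73 -0.14  4.94] [-0.028  0.184 -0.013] 15.26
(7, 0, 56, False) [0.5251 0.1936 0.1713] 56.0 [ 1.26  3.24 -2.95] [ 0.787 -0.167  0.04 ] 15.95
```

```bash
python3 - <<'E'
from h import *
from ov import *
t=robot.current_tool_pos()
f=np.mean([vision.grab_frame("side").astype(float) for _ in range(3)],0)
a=np.radians(56)
over(f,(300,165,340,210),14,"pics/c2.png",t[0]+.006*np.cos(a),t[1]+.006*np.sin(a),a,t[2]-.0738)
o=[180,0,56]
p=[.5255,.1948]
robot.line_to([p[0],p[1],.171],o,velocity=.03); st("shift")
h=robot.line_to([p[0],p[1],.161],o,velocity=.04,f_stop=8); st(h)
E
```

```text
shift [0.5253 0.1941 0.1709] 56.0 [-0.93  1.13 -1.29] [ 0.258  0.115 -0.035] 16.35
False [0.5252 0.1943 0.1604] 56.0 [-0.54  0.83 -2.43] [0.11  0.195 0.013] 16.75
```

View pics/c2.png

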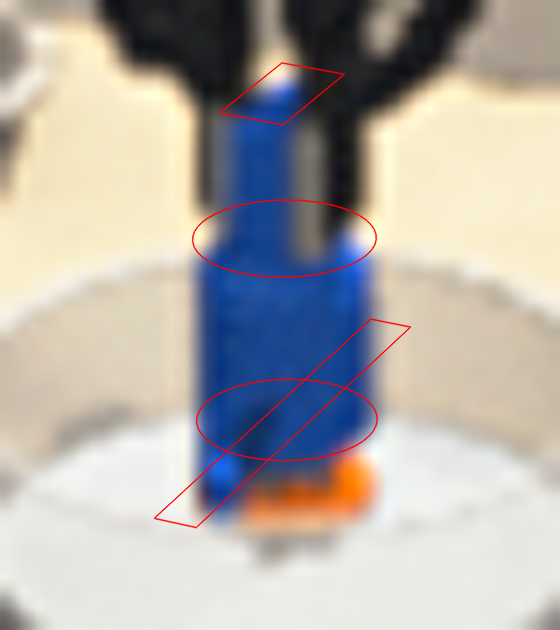

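The blade has slid onto the spindle with almost no force, and the picture agrees: the hub foot is at crop row ~460, over the ribs. Now pressing it home.

```bash
python3 - <<'E'
from h import *
o=[180,0,56]
p=[.5256,.1952]
for z in (.155,.150,.146,.143,.140,.137):
    robot.line_to([p[0],p[1],z],o,velocity=.04); robot.pause(.1)
    F,T=st(z)
    if F[2]>25: break
print(robot.current_finger_gap())
E
```

```text
0.155 [0.5258 0.1953 0.1557] 56.0 [-2.26 -0.11  4.27] [0.04  0.543 0.112] 17.15
0.15 [0.5258 0.1954 0.1507] 56.0 [-2.34  0.81  4.68] [ 0.018  0.611 -0.036] 17.52
0.146 [0.5258 0.1954 0.1468] 56.0 [-2.75 -0.44  5.43] [-0.052  0.658  0.021] 17.88
0.143 [0.5258 0.1954 0.1445] 56.0 [-4.16 -0.88  8.77] [-0.134  0.932  0.022] 18.23
0.14 [0.5259 0.1956 0.1444] 56.0 [-8.49 -3.02 22.9 ] [-0.681  2.038  0.019] 18.57
0.137 [0.5259 0.1957 0.1443] 56.0 [-12.53  -4.39  36.2 ] [-1.28   3.213  0.079] 18.93
0.19823014851499624
```

```bash
python3 - <<'E'
from h import *
from ov import *
o=[180,0,56]
robot.line_to([.5256,.1952,.1390],o,velocity=.03); robot.pause(.4); st("hold")
robot.pause(.5); st("hold2")
t=robot.current_tool_pos()
f=np.mean([vision.grab_frame("side").astype(float) for _ in range(4)],0)
a=np.radians(56)
over(f,(300,165,340,210),14,"pics/c3.png",t[0]+.006*np.cos(a),t[1]+.006*np.sin(a),a,.072)
cv2.imwrite("pics/full3.png",f.astype(np.uint8)[...,::-1])
E
```

```text
hold [0.5259 0.1956 0.1444] 56.0 [-9.42 -4.38 26.83] [-0.834  2.427  0.044] 19.57
hold2 [0.5259 0.1956 0.1444] 56.0 [-9.57 -4.46 26.87] [-8.590e-01  2.414e+00  2.000e-03] 20.07
```

View pics/c3.png

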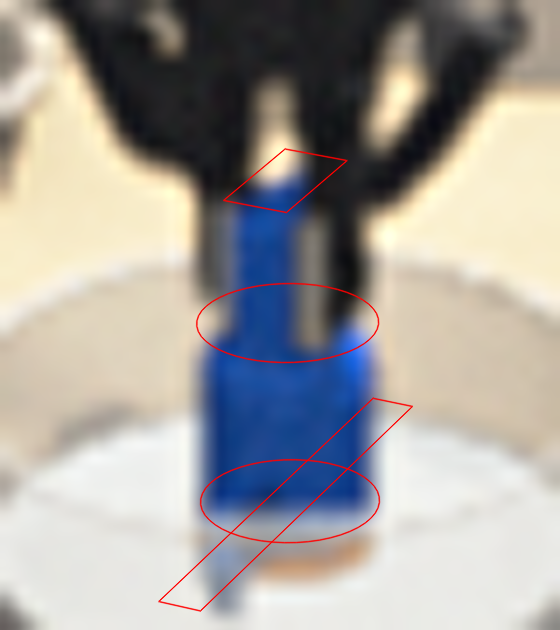

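View pics/full3.png

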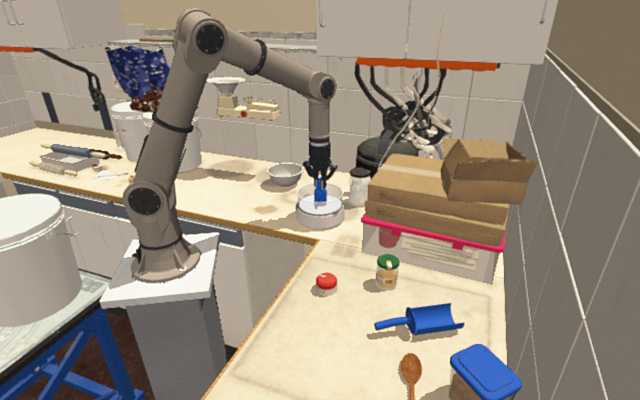

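The blade hub sits deep in the bowl, with its lower end and the collar seen through the front rim at about (319,204). The timer, jar, scoop and steel bowl look unmoved. I'm handing in while still pressing.

```bash
python3 - <<'E'
from h import *
st("final"); print(robot.current_finger_gap())
workorder.close_job()
E
```

```text
final [0.5259 0.1956 0.1443] 56.0 [-9.48 -3.35 27.77] [-0.881  2.376  0.095] 20.27
0.2015930949814953Traceback (most recent call last):
  File "<stdin>", line 3, in <module>
NameError: name 'workorder' is not defined
```

```bash
python3 - <<'E'
from station import workorder
workorder.close_job()
E
```

```text
the job is handed in; nothing more can be done
```

The blade is on the spindle and held fully down. I handed the job in at about 20 s, with the arm still gripping and pressing. I gripped it by its fin, carried it past the cartons on the robot's side, meshed it at 56° yaw and pushed it down.

**Final checks:**
- **Fully home:** the hand met the collar at about 156 mm, then went down about 12 mm against the spring. It stopped hard there and moved no further as the push rose to 36 N. The final push was about 27 N.
- **Grip and mesh:** the grip opening stayed at 0.20, and there was almost no twisting moment. The blade slid down the spindle without resistance.
- **Other things:** in the last picture the timer, jar, scoop and steel bowl look unmoved. I judged this by eye only.

**Failed or disagreed:**
- **Top camera:** it showed only plain grey, so everything came from the side camera.
- **First push:** my first estimate of the spindle was about 7 mm short in depth. The blade rested on the spindle's top, and nudging it sideways under up to about 18 N didn't free it. I lifted it, moved it over and it meshed on the second try.
- **Seated height:** it read about 1.4 mm lower than expected, which fits a small slip in the grip or position error.
- **Side force:** about 10 N sideways remains at the wrist while it presses.

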